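Lock the shaft lock: turn the slotted disc, push the bar home

ROBOT

A 7-joint arm with a two-finger parallel gripper is mounted at the origin on the work surface; the furniture and walls round the work are solid. World frame = base frame: x ahead of the robot, y to its left, z up, the work surface at z = 0. Lengths are in m, angles in rad, forces in N, time in s.
With the tool pointing down it reaches from about 0.425 to 0.975 m from the base axis. Payload 16.7 kg.
Tool frame: the origin (TCP) lies at the very end of the fingers, on their centre line; the grasp point (between the pads) lies 19 mm behind it; z points along the fingers, x is the direction in which the jaws open and shut, and the axes are right-handed (so a half turn about z gives the same grasp; the last joint's range is limited). The gripper opens to 85 mm and grips with 20 to 120 N. Pads are 22 mm wide; open, the fingers measure 114 mm over their backs; the gripper's body (76 mm by 85 mm) begins 54 mm behind the grasp point. The pads swing forward as they close: fully open they stand 13 mm farther back than shut.
Start: joints at [-1.315, 0.426, 0.074, 1.606, -0.034, 1.111, -0.067], TCP at [0.266, 0.62, 0.211] pointing down, gripper open.
Joint ranges: [-2.85, 2.85], [-0.5, 2.14], [-1.23, 1.37], [0.21, 2.46], [-1.02, 4.16], [0.16, 2.05], [-2.73, 2.73]. Speed limits (rad/s): [1.89, 1.89, 2.39, 2.39, 3.01, 3.01, 3.01].

INTERFACE

Orientations are given as a rotation vector (axis times angle).
In Python, from rig import manip, camera, get_calibration gives the robot as it stands.
- The arm moves only by the tool drive_tool, never from a script. Its argument "plan" is one flat list of numbers, 5 for each row, row after row: the shift along the tool's x, y, z in m, then the turn about the tool's z in rad, then the opening, from 0 (shut) to 1 (fully open). In form: [x, y, z, turn, grip, x, y, z, turn, grip, ...]. A call has 1 to 20 rows; each row is the pose to reach, as a shift and turn from the pose measured when the call began, along the tool's axes at that moment; what a row does not reach only later rows make up. A row lasts 1/12 s, in which the tool goes at most 41.7 mm and 7.16 degrees, less where a joint would pass 70% of its speed; a pose out of reach is approached as far as the arm can. A call with a gripper value outside its range is refused whole. The fingers move at their own pace and stop on an object; "force" is the grip in N (left out, the last holds). Time passes only in rows, so rows that repeat a pose let the fingers close. It gives the time, the measured TCP pose, the force and the opening at its end, in the units of the state.
- manip.read_state(): the state, without advancing time (a new reading comes with each control period).
- camera(name): name is "scene" or "top"; returns the picture (384x512x3 uint8, red, green, blue); there is no depth.
- get_calibration(name): a dict with "fx", "fy", "cx", "cy" (pixels), "cam_to_world" (4x4, takes a point from camera to world coordinates). Camera axes: x right, y up, looking along -z (the intrinsics and any distortion apply to the point x, -y, -z); pixel columns grow to the right and rows downward; lengths in m; the calibration is good to about 2 mm. A picture is of the moment at which its call begins. get_calibration takes no time and is no camera call.
- manip.hand_in(): hands the job in, once; it reports no verdict.
The state is a dict: "time_s": time; "qpos": joint angles; "dq": joint speeds; "tau": joint torques, N m; "eef_pos": TCP position; "ee_rot": TCP orientation; "wrist_force": force on the tool from outside, world axes, zero at the start; "torque": the same for the moment, N m; "grip_width": finger opening in m.
Only numpy, scipy, OpenCV 4.12 (cv2) and the standard library are available. Lean on these libraries where they do the work, as an engineer would, in place of code of your own. Each camera call takes 0.05 s, during which the arm holds its last target.

TASK

Set the shaft lock on the bench to locked, pushing with the fingertips only: first turn the slotted disc by its red pegs until its slot lines up with the steel lock bar, then push the bar by its yellow tab through the slot until it is fully home, with the tab against the guide block, and move clear. Nothing is to be picked up: never lift the bar, and leave the small parts lying about where they are.

Things in the scene. Friction and masses are not known exactly. Their poses are not given: they have to be found in the camera images.
- shaft_lock: Blue base plate of the shaft lock, 84 x 296 x 10 mm, fixed on the bench. Origin on the bench (z = 0) straight under the disc's turning axis; z up, y along the lock bar: the bar lies on the +y side and is pushed towards -y. The plate reaches from y = -73 to +223 mm. Low rails (top 20 mm above the bench) carry the bar from y = 45 to 222 mm.
- guide (a point): Top centre of the dark guide block that the bar runs through (1.3 mm play each side): 47 mm wide, y = 46 to 86 mm of the base, top 38 mm above the bench (screw heads to 42 mm). The tab meets its +y face when the bar is home.
- keeper (a point): Top centre of the dark keeper block beyond the disc, 47 mm wide, y = -46 to -68 mm of the base, top 38 mm above the bench (screw heads to 42 mm). The bar's nose goes into it last.
- disc_axis (a point): Point on the disc's upright turning axis, 50 mm above the bench. The disc is grey metal, 80 mm across, its top 30 mm above the bench, with a straight slot 21 mm wide and 17 mm deep right across its middle, open at both ends, mouths flared. The slot must admit the 12 mm wide bar.
- slot_disc (a joint): Turning angle of the disc in rad, counter-clockwise from above. At 0 and again at pi (3.14) the slot is in line with the bar; either will do. Starts 0.55 to 1.57 rad from the nearer one. Stops at -0.6 and 3.74. Stiff (0.06 N m, 2 N at a peg), stays where it is left. The bar still enters when the slot is 0.1 rad off; farther off it jams on the disc's rim.
- peg_a (a point): Centre of one of two upright red finger pegs on the disc, 12 mm thick, from 30 to 68 mm above the bench, 30 mm from the disc's axis, one on each side of the slot, on the line square to the slot. At joint value 0 this one is on the base's +x side. Pushing a peg sideways turns the disc.
- peg_b (a point): Centre of the other red peg, on the far side of the axis, 30 mm from the axis, on the base's -x side at joint value 0. Otherwise the same.
- lock_bar: Loose steel bar, 12 x 12 x 156 mm along its y, 0.2 kg, lying in the guide, underside 13 mm above the bench. Origin on its underside, below the front (-y) face of the yellow tab; it reaches from y = -146 (nose) to +10 mm (tail). Axes as the base's. Origin starts at y = 193 to 203 mm of the base; fully home at y = 86 mm, where the tab meets the guide. Slides at 1 to 3 N.
- bar_tab (a point): Centre of the yellow push tab upright on the bar's tail: 34 mm wide (base x), 10 mm thick (along the bar), from 25 to 60 mm above the bench. Push on its +y face, towards the disc.
- bar_nose (a point): Tip of the bar's tapered nose, 19 mm above the bench; starts 7 to 17 mm from the disc's rim, fully home at y = -60 mm of the base, inside the keeper block.
- bearing: Loose ball bearing ring, grey, 42 mm across, 15 mm high, lying beside the lock on its +x side; origin at its underside. Leave it alone.
- spark_plug: Loose white spark plug, 66 mm long, 21 mm thick, lying on the +x side of the lock; origin at its underside. Leave it alone.
- spanner_3: Loose small spanner, 137 mm long, 4 mm thick, lying on the -x side of the lock; origin at its underside. Leave it alone.
- elec_tape: Loose roll of dark tape, 53 mm across, 19 mm high, on the left of the bench; origin at its underside. Leave it alone.

How it is judged:
By the outcome, as a careful person would: the job done as asked, in the order asked, and still so for the second after the job is handed in, with the robot touching nothing.
It also fails if it takes over 48 s, if anything falls off the work surface, if the arm or the gripper's body presses on something with over 40 N, if the wrist force passes 120 N, or if a joint passes its speed limit or range.

## Working session

There is one attempt and no reset: what is moved stays moved. The work goes in short steps, Python scripts to look and compute and a tool call to move; the robot and the scene stay as the last step left them, time stands still between calls to the robot, and variables do not carry over. Pictures are saved under pics/ and viewed, and the job is handed in when it is done.

Besides the shell and the picture viewer there is one more tool, called after "Request:" as name(argument=value, ...) on one line, values as JSON. drive_tool: Moves the arm, as the interface text tells. Its arguments: {"type":"object","properties":{"plan":{"type":"array"},"force":{"type":"number"}},"required":["plan"]}

```bash
mkdir -p pics; ls
python3 - <<'E'
from rig import manip,camera,get_calibration
import cv2,numpy as np
for n in("scene","top"):
    im=camera(n); cv2.imwrite(f"pics/{n}0.png",im[:,:,::-1])
    c=get_calibration(n); print(n,{k:(np.round(v,4).tolist() if not isinstance(v,str) else v) for k,v in c.items()})
print(manip.read_state())
E
```

```text
pics
scene {'fx': 408.8794, 'fy': 408.8794, 'cx': 246.0815, 'cy': 200.1645, 'cam_to_world': [[-0.4151, 0.655, -0.6314, 0.0243], [-0.9098, -0.3014, 0.2854, 0.3312], [-0.0034, 0.6929, 0.721, 0.7022], [0.0, 0.0, 0.0, 1.0]]}
top {'fx': 453.4441, 'fy': 453.4441, 'cx': 265.4765, 'cy': 183.064, 'cam_to_world': [[-0.0061, 0.979, -0.2037, 0.4045], [-1.0, -0.0062, 0.0002, 0.0734], [-0.0011, 0.2037, 0.979, 0.894], [0.0, 0.0, 0.0, 1.0]]}
{'time_s': 0.1, 'qpos': array([-1.314529  ,  0.42664158,  0.07384401,  1.60652753, -0.03409075,
        1.11077207, -0.06710091]), 'dq': array([-0.00082073, -0.00130589, -0.00152743, -0.00190107, -0.00038151,
        0.00197641,  0.00074581]), 'tau': array([ 9.74076858e-03, -9.51515007e+01,  3.77214164e+00, -4.64395487e+01,
        1.96845556e-02,  6.44938031e-03,  1.31169172e-04]), 'eef_pos': array([0.26631313, 0.61983923, 0.21030579]), 'ee_rot': array([ 2.62295008e+00,  1.72787898e+00, -1.35728354e-03]), 'wrist_force': array([ 0.23363813, -0.13940318, -0.02511383]), 'torque': array([0.03973552, 0.00834548, 0.01461307]), 'grip_width': 0.08560722564792721}
```

View pics/scene0.png

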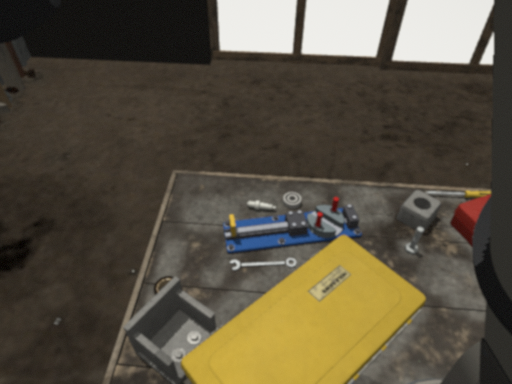

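View pics/top0.png

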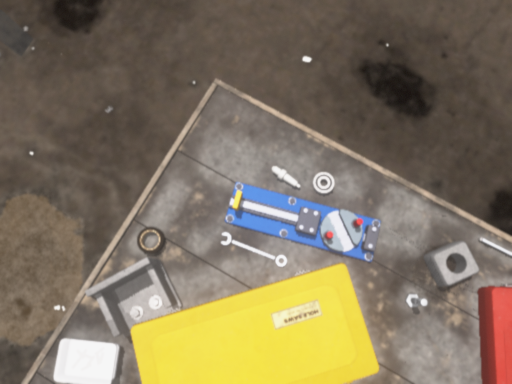

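Run:
```python
import cv2
a=cv2.imread("pics/top0.png")[170:275,210:400]; cv2.imwrite("pics/topz.png",cv2.resize(a,None,fx=4.2,fy=4.2,interpolation=cv2.INTER_CUBIC))
a=cv2.imread("pics/scene0.png")[180:280,210:380]; cv2.imwrite("pics/scz.png",cv2.resize(a,None,fx=4.5,fy=4.5,interpolation=cv2.INTER_CUBIC))
```

```text
(no output)
```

View pics/topz.png

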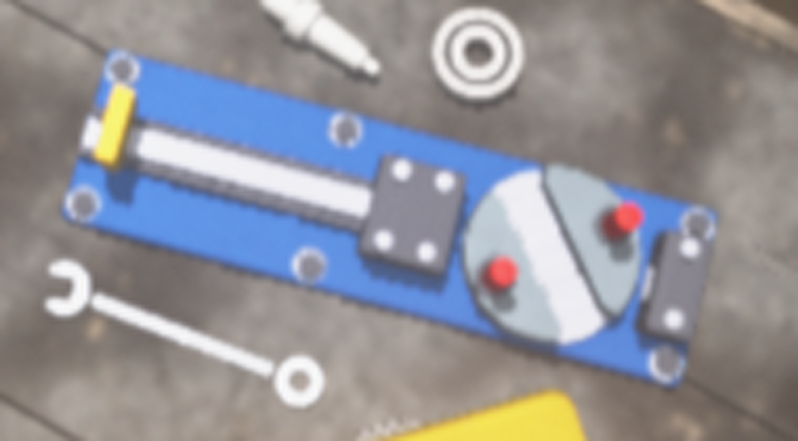

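View pics/scz.png

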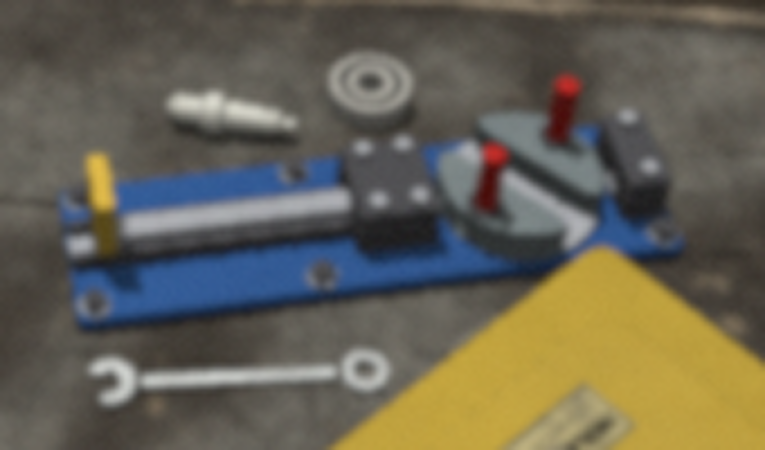

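```bash
cat > h.py <<'E'
from rig import manip,camera,get_calibration
import cv2,numpy as np
from scipy.optimize import least_squares
from scipy.spatial.transform import Rotation as R
def proj(n,P):
    c=get_calibration(n);T=np.linalg.inv(np.array(c["cam_to_world"]));P=np.atleast_2d(P)
    p=P@T[:3,:3].T+T[:3,3]; return np.c_[c["cx"]+c["fx"]*p[:,0]/-p[:,2], c["cy"]-c["fy"]*p[:,1]/-p[:,2]]
def b2w(p,L):
    L=np.atleast_2d(np.array(L,float));c,s=np.cos(p[2]),np.sin(p[2])
    return np.c_[p[0]+c*L[:,0]-s*L[:,1],p[1]+s*L[:,0]+c*L[:,1],L[:,2]]
E
cat > fit.py <<'E'
from h import *
t=lambda x,y:(210+x/4.2-.4,170+y/4.2-.4)
s=lambda x,y:(210+x/4.5-.4,180+y/4.5-.4)
L=[];U=[];N=[]
def add(n,l,u): N.append(n);L.append(np.array(l)/1e3);U.append(u)
add("top",(42,223,10),t(105,50));add("top",(42,-73,10),t(715,210));add("top",(-42,-73,10),t(680,387));add("top",(-42,223,10),t(62,217))
add("top",(23.5,86,38),t(383,153));add("top",(23.5,46,38),t(465,178))
add("scene",(42,223,10),s(58,190));add("scene",(-42,223,10),s(78,327));add("scene",(-42,-73,10),s(684,248))
add("scene",(23.5,46,38),s(412,140));add("scene",(-23.5,46,38),s(436,203));add("scene",(-23.5,86,38),s(362,217))
L=np.array(L);U=np.array(U);N=np.array(N)
pegU={"top":(t(628,215),t(502,268)),"scene":(s(568,84),s(495,153))}
tabU={"top":t(122,100),"scene":s(97,157)}
def res(p,split=False):
    W=b2w(p,L);q=p[3];r=[]
    for n in("top","scene"):
        m=N==n
        off=p[5:7] if n=="top" else p[7:9]
        r+=[(proj(n,W[m])+off-U[m]).ravel()]
        b=np.array([-.03*np.cos(q),-.03*np.sin(q),.068]);a=b*[-1,-1,1]
        r+=[(proj(n,b2w(p,[b,a]))+off-np.array(pegU[n])).ravel()]
        r+=[(proj(n,b2w(p,[[0,p[4]+.005,.06]]))+off-np.array(tabU[n])).ravel()]
    return np.r_[np.concatenate(r), p[5:9]*0.7]
o=least_squares(res,[.6,-.1,-.2,2.1,.2,0,0,0,0],loss="soft_l1")
p=o.x;print(np.round(p,4));print(np.round(res(p),1))
for k,l in dict(disc=(0,0,.05),guide=(0,.066,.038),tab=(0,p[4]+.005,.06),pegb=(-.03*np.cos(p[3]),-.03*np.sin(p[3]),.068),pega=(.03*np.cos(p[3]),.03*np.sin(p[3]),.068)).items(): print(k,np.round(b2w(p,l),4))
E
python3 fit.py
```

```text
[ 0.4932 -0.0701 -0.273   2.237   0.1989 -0.0207  0.1776  0.0162  0.2746]
[ 0.7 -0.7  0.7  0.2 -0.3 -0.  -1.   0.  -0.2 -0.6  0.6 -1.1  0.1  0.2
  0.2  0.4 -1.5  5.7 -0.6 -0.4 -0.4 -0.9  0.1 -0.6  1.  -0.9  1.2  1.2
 -0.8  0.4 -0.4  0.1 -0.6 -0.1  1.1  5.2 -0.   0.1  0.   0.2]
disc [[ 0.4932 -0.0701  0.05  ]]
guide [[ 0.511  -0.0065  0.038 ]]
tab [[0.5482 0.1263 0.06  ]]
pegb [[ 0.5047 -0.0978  0.068 ]]
pega [[ 0.4817 -0.0423  0.068 ]]
```

```bash
sed -i 's/^tabU.*/tabU={"top":t(117,122),"scene":s(101,178)}/' fit.py
cat >> fit.py <<'E'
np.save("p.npy",p)
h=lambda y0,y1,x,z:[(x,y0,z),(x,y1,z),(-x,y1,z),(-x,y0,z)]
for n in("top","scene"):
    im=cv2.imread(f"pics/{n}0.png");x0,y0,w,hh,f=(210,170,190,105,4.2) if n=="top" else (210,180,170,100,4.5)
    im=cv2.resize(im[y0:y0+hh,x0:x0+w],None,fx=f,fy=f,interpolation=cv2.INTER_CUBIC)
    off=p[5:7] if n=="top" else p[7:9]
    th=np.linspace(0,6.28,40);q=p[3]
    polys=[h(-73,223,42,10),h(46,86,23.5,38),h(-68,-46,23.5,38),h(p[4]*1e3,p[4]*1e3+10,17,60),np.c_[40*np.cos(th),40*np.sin(th),0*th+30]]
    for sg in(1,-1):
        for z in(30,68):polys.append(np.c_[sg*30*np.cos(q)+6*np.cos(th),sg*30*np.sin(q)+6*np.sin(th),0*th+z])
    for P in polys:
        u=proj(n,b2w(p,np.array(P)/1e3))+off
        u=((u-[x0,y0]+.5)*f).astype(np.int32);cv2.polylines(im,[u],True,(0,255,0),1)
    cv2.imwrite(f"pics/ov_{n}.png",im)
E
python3 fit.py
```

```text
[ 0.4931 -0.07   -0.2708  2.2349  0.1988 -0.0756  0.1514  0.0583  0.272 ]
[ 0.5 -0.5  0.6  0.1 -0.3 -0.1 -1.   0.3 -0.3 -0.5  0.6 -1.1  0.   0.3
  0.2  0.4 -0.4  0.7 -0.5 -0.2 -0.3 -0.7  0.2 -0.6  1.1 -0.8  1.3  1.3
 -0.7  0.5 -0.3  0.1 -0.5 -0.1  0.3  0.7 -0.1  0.1  0.   0.2]
disc [[ 0.4931 -0.07    0.05  ]]
guide [[ 0.5108 -0.0065  0.038 ]]
tab [[0.5476 0.1263 0.06  ]]
pegb [[ 0.5046 -0.0978  0.068 ]]
pega [[ 0.4816 -0.0423  0.068 ]]
```

View pics/ov_top.png

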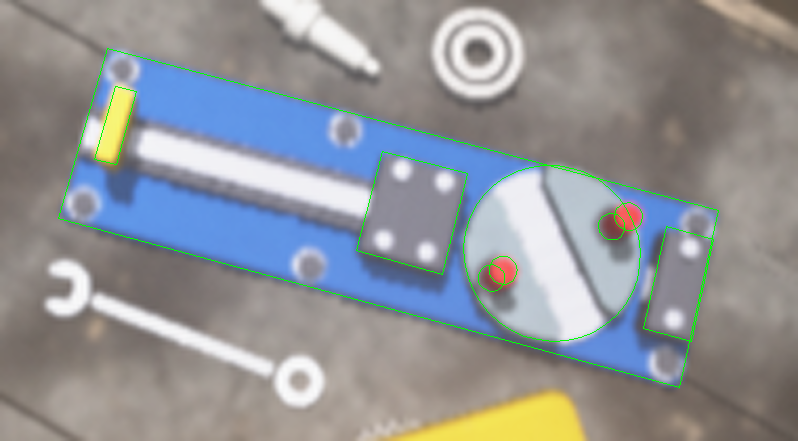

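View pics/ov_scene.png

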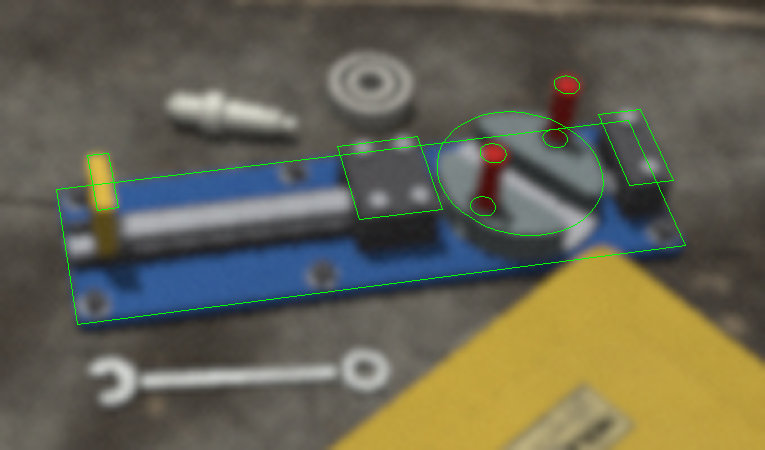

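```bash
cat >> h.py <<'E'
def ray(n,u):
    c=get_calibration(n);T=np.array(c["cam_to_world"]);d=T[:3,:3]@np.array([(u[0]-c["cx"])/c["fx"],-(u[1]-c["cy"])/c["fy"],-1]);return T[:3,3],d
def tri(u1,u2):
    o1,d1=ray("top",u1);o2,d2=ray("scene",u2)
    k=np.linalg.lstsq(np.c_[d1,-d2],o2-o1,rcond=None)[0];return o1+k[0]*d1,o2+k[1]*d2
def delta(target,yaw=None):
    """tool shift to reach world target"""
    st=manip.read_state();M=R.from_rotvec(st["ee_rot"]).as_matrix()
    return M.T@(np.array(target)-st["eef_pos"])
E
python3 - <<'E'
from h import *
print(tri((345,265.5),(343,237)), tri((376,366),(423,297)))
p=np.load("p.npy")
st=manip.read_state();M=R.from_rotvec(st["ee_rot"]).as_matrix();print(np.round(M,3))
for l in[(.024,-.056,.21),(.024,-.056,.05),(0,.24,.04)]:
    w=b2w(p,l)[0];print(l,w.round(4),delta(w).round(4))
print("yaw toolx",np.degrees(np.arctan2(M[1,0],M[0,0])),"base y",np.degrees(p[2])+90)
E
```

```text
(array([ 0.42530078, -0.07381791,  0.03621235]), array([ 0.42703456, -0.07149298,  0.03585532])) (array([ 0.24886674, -0.12150274,  0.03696147]), array([ 0.24655849, -0.12410448,  0.03797239]))
[[ 0.395  0.919 -0.   ]
 [ 0.919 -0.395 -0.001]
 [-0.001  0.    -1.   ]]
(0.024, -0.056, 0.21) [ 0.5013 -0.1304  0.21  ] [-0.5966  0.512   0.001 ]
(0.024, -0.056, 0.05) [ 0.5013 -0.1304  0.05  ] [-0.5964  0.512   0.161 ]
(0, 0.24, 0.04) [0.5573 0.1612 0.04  ] [-0.3063  0.4484  0.1707]
yaw toolx 66.75010918686054 base y 74.48369989616576
```

Request:
drive_tool(plan=[-0.04, 0.07, 0, -0.03, 0, -0.08, 0.14, 0, -0.07, 0, -0.12, 0.2, 0, -0.1, 0, -0.16, 0.27, 0, -0.135, 0, -0.2, 0.34, 0, -0.135, 0, -0.24, 0.36, 0, -0.135, 0, -0.28, 0.38, 0, -0.135, 0, -0.32, 0.395, 0, -0.135, 0, -0.35, 0.41, 0, -0.135, 0, -0.39, 0.425, 0, -0.135, 0, -0.43, 0.44, 0, -0.135, 0, -0.47, 0.455, 0, -0.135, 0, -0.5, 0.47, 0, -0.135, 0, -0.54, 0.49, 0, -0.135, 0, -0.57, 0.5, 0, -0.135, 0, -0.597, 0.512, 0, -0.135, 0, -0.597, 0.512, 0, -0.135, 0, -0.597, 0.512, 0, -0.135, 0], force=40)

```text
time_s: 1.6
eef_pos: [0.4968, -0.0748, 0.211]
ee_rot: [2.5, 1.901, -0.001]
wrist_force: [1.8, -0.9, -0.3]
grip_width: 0.0
```

```bash
cat > st.py <<'E'
from h import *
import sys
p=np.load("p.npy");st=manip.read_state();M=R.from_rotvec(st["ee_rot"]).as_matrix()
c,s=np.cos(p[2]),np.sin(p[2]);B=np.array([[c,-s,0],[s,c,0],[0,0,1]])
d=st["eef_pos"]-[p[0],p[1],0]
print("t",st["time_s"],"tcp in base mm",(B.T@d*1e3).round(1),"F base",(B.T@st["wrist_force"]).round(2),"yaw err deg",round(np.degrees(np.arctan2(M[1,0],M[0,0])-p[2])-90,2),"grip",st["grip_width"], "tool z",M[:,2].round(3))
for a in sys.argv[1:]:
    if "," in a:
        l=np.array(eval(a))/1e3;print(a,"tool shift",(delta(b2w(p,l)[0])).round(4))
    else:
        for n in("top","scene"):
            im=camera(n);cv2.imwrite(f"pics/{n}{a}.png",im[:,:,::-1])
            x0,y0,w,hh,f=(210,170,190,105,4.2) if n=="top" else (210,150,170,130,4.5)
            cv2.imwrite(f"pics/{n}{a}z.png",cv2.resize(im[y0:y0+hh,x0:x0+w,::-1],None,fx=f,fy=f,interpolation=cv2.INTER_CUBIC))
E
python3 st.py 1 "(24,-56,50)"
```

```text
t 1.6 tcp in base mm [  4.8  -3.6 211. ] F base [ 1.95 -0.38 -0.25] yaw err deg 0.01 grip 3.3159935729969693e-06 tool z [-0.    -0.001 -1.   ]
(24,-56,50) tool shift [-0.0475  0.0183  0.1613]
```

Request:
drive_tool(plan=[-0.03, 0.01, 0, 0, 0, -0.052, 0.019, 0.03, 0, 0, -0.052, 0.019, 0.06, 0, 0, -0.052, 0.019, 0.09, 0, 0, -0.052, 0.019, 0.11, 0, 0, -0.052, 0.019, 0.13, 0, 0, -0.052, 0.019, 0.13, 0, 0])

```text
time_s: 2.28
eef_pos: [0.4984, -0.1345, 0.078]
ee_rot: [-2.508, -1.891, 0.009]
wrist_force: [-1.2, 0.7, -0.4]
grip_width: 0.0001
```

```bash
python3 st.py 2 "(24,-56,50)"
```

```text
t 2.2833 tcp in base mm [ 22.4 -60.7  78. ] F base [-1.38  0.39 -0.41] yaw err deg -0.45 grip 0.0001325997514960311 tool z [-0.005 -0.003 -1.   ]
(24,-56,50) tool shift [ 0.0047 -0.0004  0.0313]
```

View pics/top2z.png

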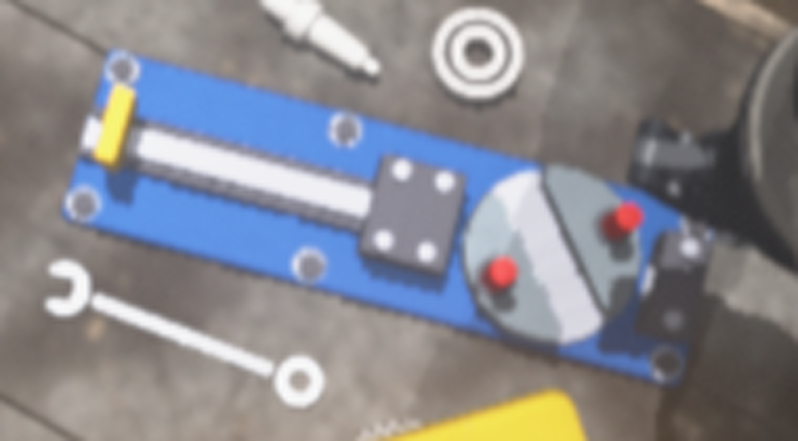

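View pics/scene2z.png

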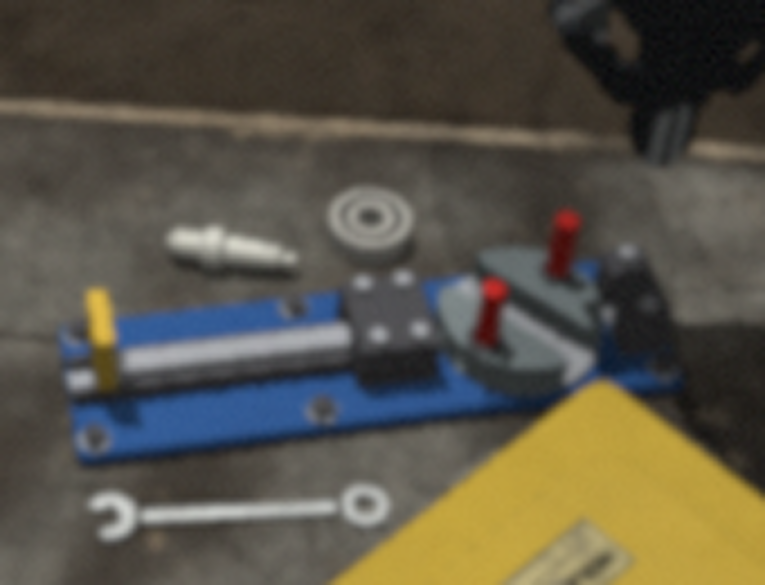

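Run:
```python
from h import *
st=manip.read_state();M=R.from_rotvec(st["ee_rot"]).as_matrix()
for b in(0,.073,.12):
    P=st["eef_pos"]-M[:,2]*b
    print(b,(proj("top",P)-[210,170])*4.2,(proj("scene",P)-[210,150])*4.5)
print(tri((210+655/4.2,170+165/4.2),(210+655/4.5,150+160/4.5)))
```

```text
0 [[720.55072339 219.29832819]] [[639.57762465 179.5259783 ]]
0.073 [[766.65949469 196.76412096]] [[668.83072167  64.27033955]]
0.12 [[801.3430103  179.81364697]] [[689.71500293 -18.01261242]]
(array([ 0.52185933, -0.10489497,  0.0958705 ]), array([ 0.49480762, -0.13597171,  0.09883587]))
```

View pics/top2.png

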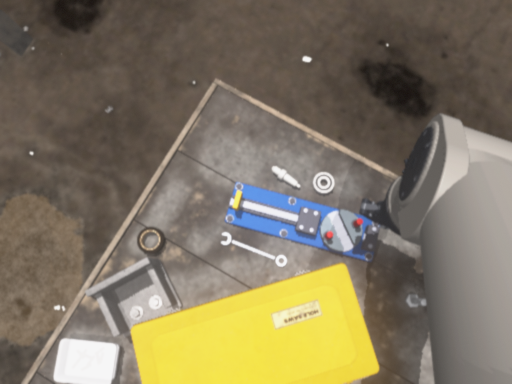

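View pics/scene2.png

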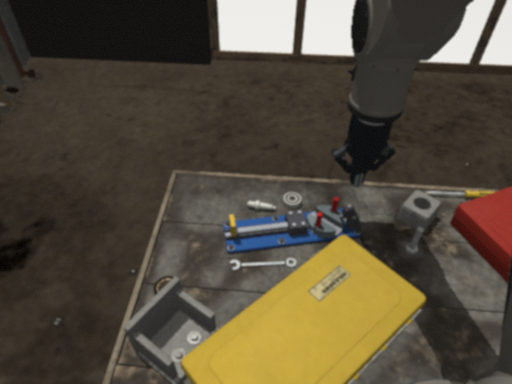

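Request:
drive_tool(plan=[0.003, 0, 0.01, 0, 0, 0.005, 0, 0.02, 0, 0, 0.005, 0, 0.03, 0, 0, 0.005, 0, 0.03, 0, 0, 0.005, 0, 0.03, 0, 0])

```text
time_s: 2.8
eef_pos: [0.5013, -0.1303, 0.0508]
ee_rot: [2.508, 1.89, -0.006]
wrist_force: [0.5, 0.6, 0.8]
grip_width: 0.0001
```

```bash
python3 st.py 3 "(24,-20,50)"
```

```text
t 2.8 tcp in base mm [ 24.  -55.8  50.8] F base [0.36 0.67 0.83] yaw err deg -0.47 grip 0.00010580744487172112 tool z [-0.003 -0.003 -1.   ]
(24,-20,50) tool shift [ 0.0359 -0.0008  0.0014]
```

View pics/scene3z.png

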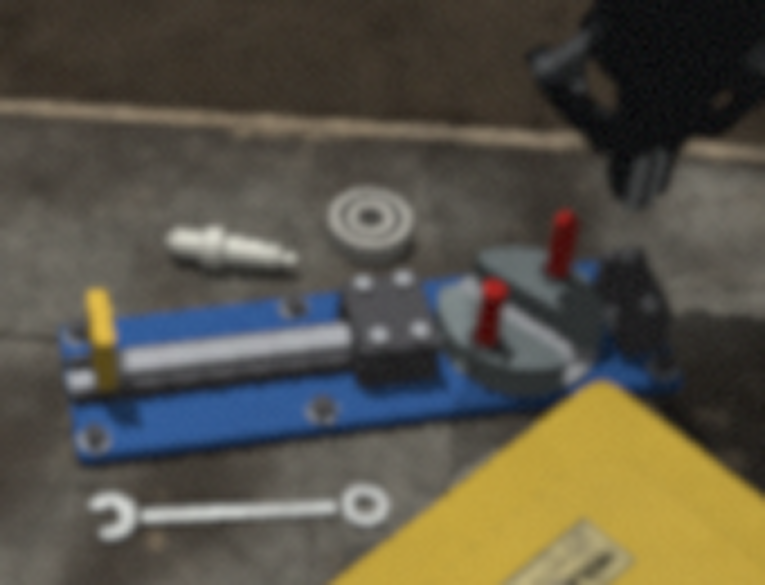

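Request:
drive_tool(plan=[0.003, 0, 0.002, 0.008, 0, 0.006, 0, 0.004, 0.008, 0, 0.009, 0, 0.004, 0.008, 0, 0.012, 0, 0.004, 0.008, 0, 0.015, 0, 0.004, 0.008, 0, 0.018, 0, 0.004, 0.008, 0, 0.018, 0, 0.004, 0.008, 0])

```text
time_s: 3.48
eef_pos: [0.507, -0.1124, 0.0475]
ee_rot: [2.515, 1.881, -0.004]
wrist_force: [0.3, 1.0, 0.0]
grip_width: -0.0001
```

```bash
python3 st.py 4 "(24,-20,50)"
```

```text
t 3.4833 tcp in base mm [ 24.7 -37.1  47.5] F base [0.05 1.06 0.03] yaw err deg -0.9 grip -6.897884828874535e-05 tool z [-0.001 -0.003 -1.   ]
(24,-20,50) tool shift [ 0.0177 -0.0009 -0.0026]
```

View pics/scene4z.png

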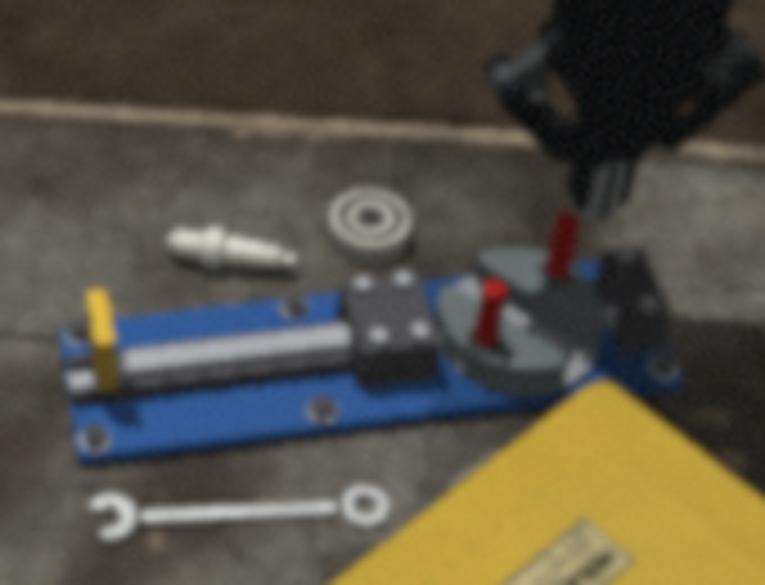

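View pics/top4z.png

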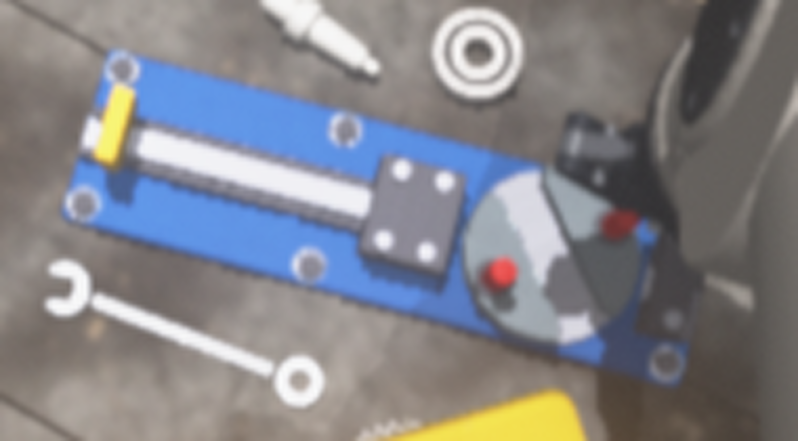

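Run:
```python
from h import *
p=np.load("p.npy")
for z in(.03,.0475,.06,.068):
  for l in((24.7,-37.1),(24.7,-23),(24.7,-51),(36,-37),(13,-37)):
    print(l,z,(proj("scene",b2w(p,(l[0]/1e3,l[1]/1e3,z)))-[210,150])[0]*4.5+2)
```

```text
(24.7, -37.1) 0.03 [577.03379917 259.68126679]
(24.7, -23) 0.03 [549.69132551 263.00177762]
(24.7, -51) 0.03 [603.90115345 256.41845516]
(36, -37) 0.03 [569.86080237 243.41695023]
(13, -37) 0.03 [584.19198465 276.86166849]
(24.7, -37.1) 0.0475 [582.67757462 235.4313374 ]
(24.7, -23) 0.0475 [554.96193996 238.75807617]
(24.7, -51) 0.0475 [609.91037193 232.16255415]
(36, -37) 0.0475 [575.3573813  219.14743496]
(13, -37) 0.0475 [589.98719704 252.63658639]
(24.7, -37.1) 0.06 [586.8063371  217.69104997]
(24.7, -23) 0.06 [558.81786521 221.02164311]
(24.7, -51) 0.06 [614.30630716 214.41858793]
(36, -37) 0.06 [579.37764737 201.39641019]
(13, -37) 0.06 [594.22765082 234.91068888]
(24.7, -37.1) 0.068 [589.49269723 206.14841439]
(24.7, -23) 0.068 [561.32677428 209.48119694]
(24.7, -51) 0.068 [617.16642444 202.87387176]
(36, -37) 0.068 [581.99304589 189.84841734]
(13, -37) 0.068 [596.98709358 223.37569708]
```

Run:
```python
import cv2,numpy as np
a=cv2.imread("pics/scene4.png")[165:225,310:390].astype(float)
a=np.clip(255*(a/255)**.5*1.2,0,255).astype(np.uint8)
cv2.imwrite("pics/s4e.png",cv2.resize(a,None,fx=9,fy=9,interpolation=cv2.INTER_LINEAR))
```

```text
(no output)
```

View pics/s4e.png

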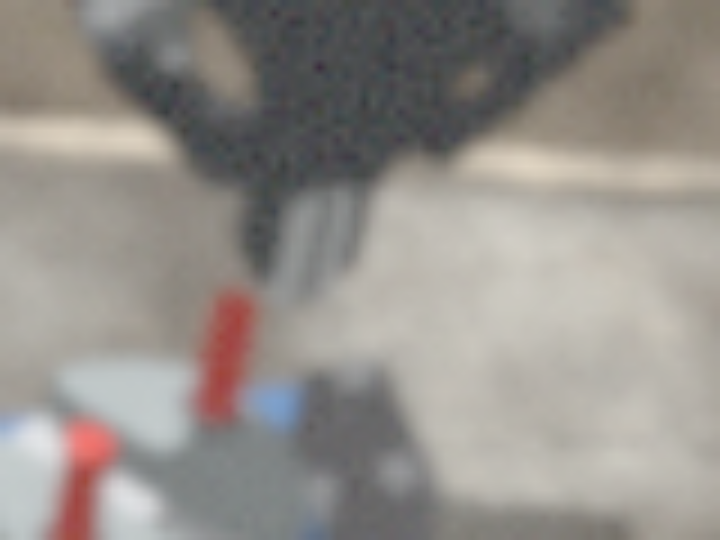

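```bash
python3 - <<'E'
from h import *
p=np.load("p.npy")
def tb(W):
    c,s=np.cos(p[2]),np.sin(p[2]);d=W-[p[0],p[1],0];return (np.array([c*d[0]+s*d[1],-s*d[0]+c*d[1],d[2]])*1e3).round(1)
for u,v in [((210+575/4.2,170+125/4.2),(210+505/4.5,150+70/4.5)),((210+565/4.2,170+165/4.2),(210+490/4.5,150+75/4.5)),((210+605/4.2,170+165/4.2),(210+530/4.5,150+70/4.5))]:
    print([tb(w) for w in tri(u,v)])
E
python3 - <<'E'
import cv2,numpy as np
for n,(x0,y0,w,h) in dict(top=(330,180,80,60),scene=(310,145,80,60)).items():
    a=cv2.imread(f"pics/{n}4.png")[y0:y0+h,x0:x0+w].astype(float)
    a=np.clip(255*(a/255)**.5*1.2,0,255).astype(np.uint8)
    cv2.imwrite(f"pics/e_{n}4.png",cv2.resize(a,None,fx=9,fy=9,interpolation=cv2.INTER_LINEAR))
E
```

```text
[array([ 32.2,  18.4, 155.8]), array([ 30.7,  14.2, 156. ])]
[array([ 13.4,  20.2, 168.3]), array([ 15.7,  27. , 167.8])]
[array([ 18. ,   5. , 165.5]), array([ 18.9,   7.6, 165.3])]
```

View pics/e_top4.png

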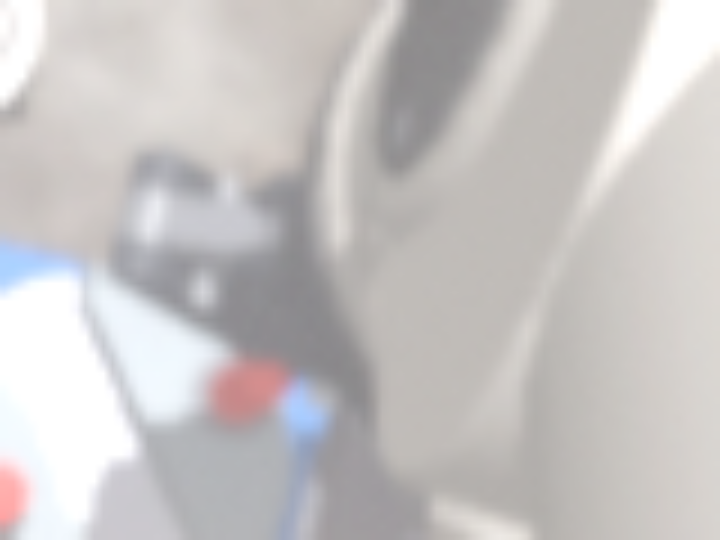

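View pics/e_scene4.png

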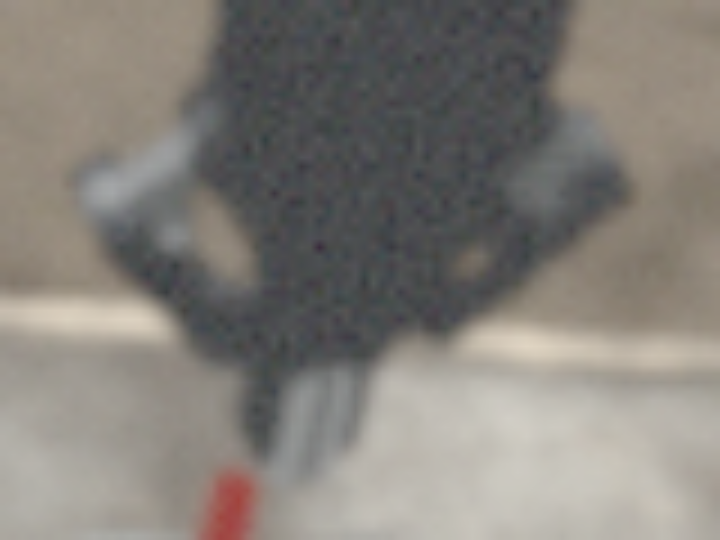

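Request:
drive_tool(plan=[0.002, -0.001, 0, -0.008, 0, 0.004, -0.001, 0, -0.016, 0, 0.006, -0.001, 0, -0.016, 0, 0.008, -0.001, 0, -0.016, 0, 0.008, -0.001, 0, -0.016, 0])

```text
time_s: 4.0
eef_pos: [0.5084, -0.105, 0.0476]
ee_rot: [2.499, 1.9, -0.004]
wrist_force: [0.5, -1.5, 4.9]
grip_width: -0.0
```

```bash
python3 st.py 5 "(24,-20,50)"
python3 - <<'E'
import cv2,numpy as np
a=cv2.imread("pics/scene5.png")[165:225,310:390].astype(float)
a=np.clip(255*(a/255)**.5*1.2,0,255).astype(np.uint8)
cv2.imwrite("pics/s5e.png",cv2.resize(a,None,fx=9,fy=9,interpolation=cv2.INTER_LINEAR))
E
```

```text
t 4.0 tcp in base mm [ 24.1 -29.6  47.6] F base [ 0.83 -1.3   4.89] yaw err deg -0.0 grip -4.568962996284262e-06 tool z [-0.001 -0.003 -1.   ]
(24,-20,50) tool shift [ 0.0096 -0.0001 -0.0024]
```

View pics/s5e.png

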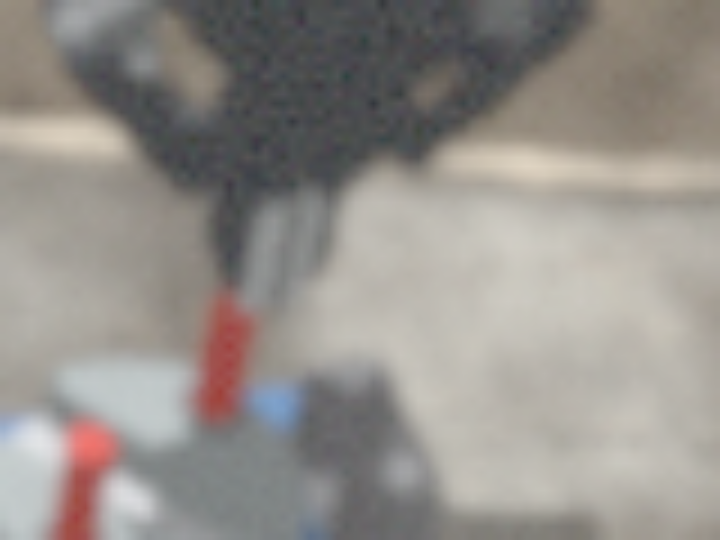

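Request:
drive_tool(plan=[-0.002, 0, -0.004, 0, 0, -0.01, 0, -0.004, 0, 0, -0.02, 0, 0, 0, 0, -0.02, 0, 0.005, 0, 0, -0.02, 0, 0.01, 0, 0, -0.02, 0, 0.014, 0, 0, -0.02, 0, 0.014, 0, 0])

```text
time_s: 4.68
eef_pos: [0.5024, -0.1241, 0.0325]
ee_rot: [2.501, 1.901, -0.006]
wrist_force: [0.1, -0.0, -0.3]
grip_width: -0.0002
```

```bash
cat > e.py <<'E'
import cv2,numpy as np,sys
k=sys.argv[1]
a=cv2.imread(f"pics/scene{k}.png")[165:225,310:390].astype(float)
a=np.clip(255*(a/255)**.5*1.2,0,255).astype(np.uint8)
cv2.imwrite(f"pics/s{k}e.png",cv2.resize(a,None,fx=9,fy=9,interpolation=cv2.INTER_LINEAR))
E
python3 st.py 6; python3 e.py 6
```

```text
t 4.6833 tcp in base mm [ 23.4 -49.6  32.5] F base [ 0.1  -0.02 -0.27] yaw err deg -0.01 grip -0.00019719205855527486 tool z [-0.002 -0.003 -1.   ]
```

View pics/s6e.png

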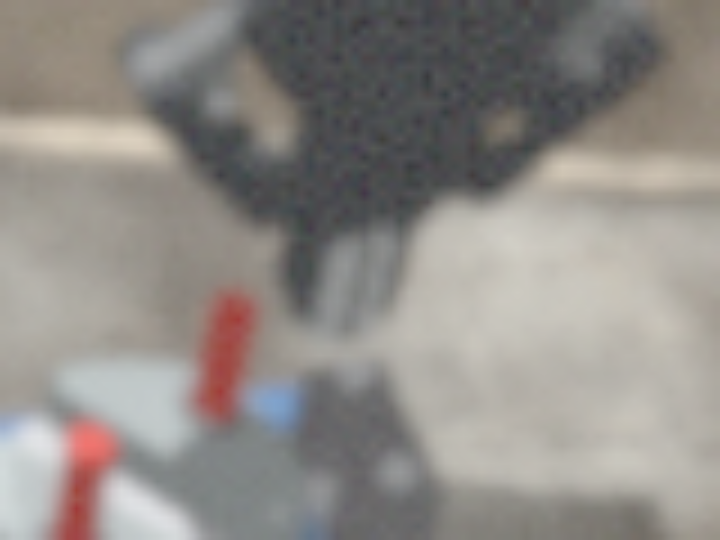

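Request:
drive_tool(plan=[0.003, 0, 0.002, 0, 0, 0.006, 0, 0.003, 0, 0, 0.009, 0, 0.003, 0, 0, 0.012, 0, 0.003, 0, 0, 0.014, 0, 0.003, 0, 0, 0.016, 0, 0.003, 0, 0, 0.018, 0.001, 0.003, 0, 0, 0.02, 0.001, 0.003, 0, 0, 0.022, 0.001, 0.003, 0, 0, 0.022, 0.001, 0.003, 0, 0])

```text
time_s: 5.62
eef_pos: [0.5104, -0.1031, 0.0305]
ee_rot: [2.499, 1.9, -0.004]
wrist_force: [1.4, -2.8, 1.6]
grip_width: 0.0
```

```bash
python3 st.py 7; python3 e.py 7
```

```text
t 5.6167 tcp in base mm [ 25.5 -27.2  30.5] F base [ 2.1  -2.35  1.59] yaw err deg 0.02 grip 3.16105803409059e-05 tool z [-0.    -0.003 -1.   ]
```

View pics/s7e.png

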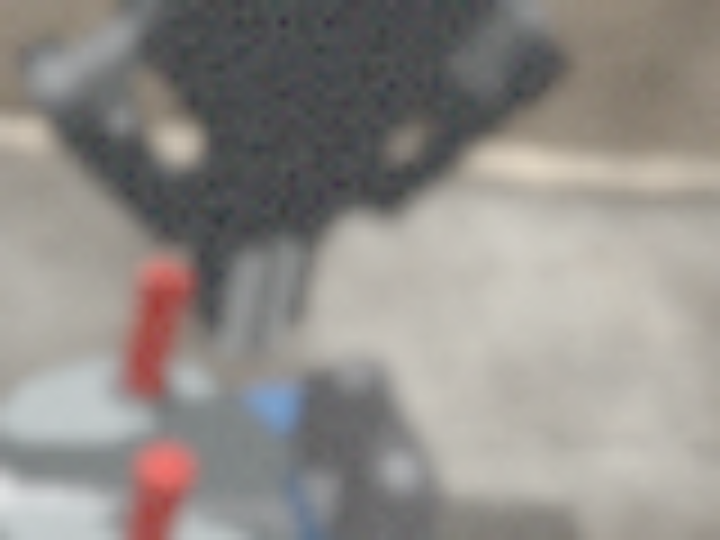

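View pics/top7z.png

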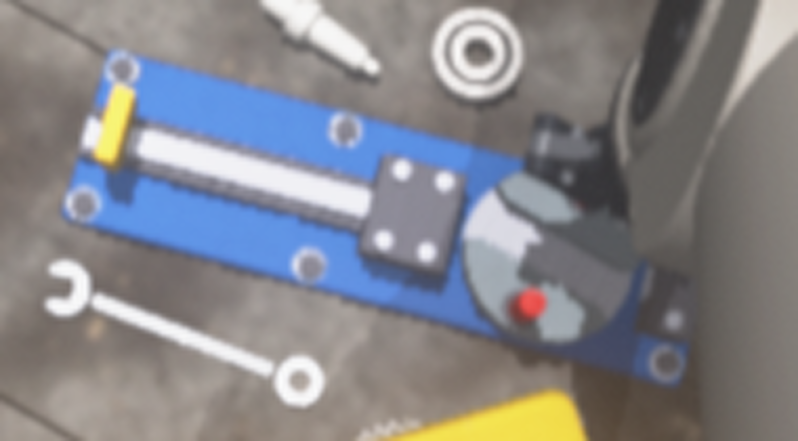

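```bash
cat > q.py <<'E'
from h import *
import sys
p=np.load("p.npy");k=sys.argv[1]
# compare with reds in top image: peg_a top via blob highest saturation bright
def score(q):
    tot=[]
    for n in("top","scene"):
        im=cv2.imread(f"pics/{n}{k}.png");off=p[5:7] if n=="top" else p[7:9]
        r=im[:,:,2].astype(float)-im[:,:,1:2].max(2)
        for z in(.068,.06,.05,.04):
            for sg in(1,-1):
                u=proj(n,b2w(p,(sg*.03*np.cos(q),sg*.03*np.sin(q),z)))[0]+off
                tot.append(cv2.getRectSubPix(cv2.GaussianBlur(r.astype(np.float32),(0,0),1),(1,1),tuple(map(float,u)))[0,0])
    return np.sum(tot)
qs=np.arange(2,3.6,.01);s=[score(q) for q in qs];i=int(np.argmax(s));w=np.array(s)-0.85*max(s);w[w<0]=0
print("q",qs[i],"centroid",(w*qs).sum()/w.sum(),"err to pi",np.pi-(w*qs).sum()/w.sum())
E
python3 q.py 0; python3 q.py 7
```

```text
q 2.2499999999999947 centroid 2.2425406004285433 err to pi 0.8990520531612498Traceback (most recent call last):
  File "q.py", line 15, in <module>
    qs=np.arange(2,3.6,.01);s=[score(q) for q in qs];i=int(np.argmax(s));w=np.array(s)-0.85*max(s);w[w<0]=0
                               ~~~~~^^^
  File "q.py", line 12, in score
    u=proj(n,b2w(p,(sg*.03*np.cos(q),sg*.03*np.sin(q),z)))[0]+off
      ~~~~^^^^^^^^^^^^^^^^^^^^^^^^^^^^^^^^^^^^^^^^^^^^^^^^
  File "h.py", line 6, in proj
    c=get_calibration(n);T=np.linalg.inv(np.array(c["cam_to_world"]));P=np.atleast_2d(P)
ValueError: time passes only in moves, steps and waits
```

```bash
python3 - <<'E'
s=open("h.py").read()
s=s.replace("def proj","import functools\n_gc=get_calibration\nget_calibration=functools.lru_cache(None)(_gc)\ndef proj",1)
open("h.py","w").write(s)
E
python3 q.py 7
```

```text
q 2.8799999999999812 centroid 2.8785636949523403 err to pi 0.2630289586374528
```

Request:
drive_tool(plan=[0.002, 0.001, 0, 0, 0, 0.004, 0.001, 0, 0, 0, 0.006, 0.001, 0, 0, 0, 0.008, 0.001, 0, 0, 0, 0.008, 0.001, 0, 0, 0])

```text
time_s: 6.13
eef_pos: [0.5132, -0.095, 0.0303]
ee_rot: [2.499, 1.902, -0.004]
wrist_force: [-0.1, -1.5, -0.2]
grip_width: 0.0001
```

```bash
python3 st.py 8; python3 q.py 8
```

```text
t 6.1333 tcp in base mm [ 26.  -18.7  30.3] F base [ 0.35 -1.46 -0.24] yaw err deg 0.06 grip 8.821000268508559e-05 tool z [-0.001 -0.003 -1.   ]
q 3.179999999999975 centroid 3.1839566610057037 err to pi -0.04236400741591062
```

View pics/top8z.png

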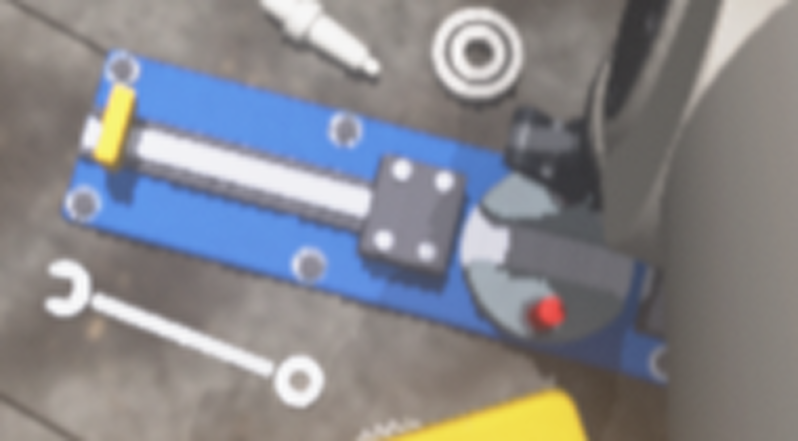

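Request:
drive_tool(plan=[-0.006, 0, 0, 0, 0, -0.012, 0, 0, 0, 0, -0.014, 0, -0.03, 0, 0, -0.014, 0, -0.06, 0, 0, -0.01, 0, -0.09, 0, 0, 0.03, -0.005, -0.1, 0, 0, 0.07, -0.01, -0.1, 0, 0, 0.11, -0.015, -0.1, 0, 0, 0.15, -0.02, -0.1, 0, 0, 0.19, -0.026, -0.1, 0, 0, 0.22, -0.026, -0.1, 0, 0, 0.25, -0.026, -0.1, 0, 0, 0.262, -0.026, -0.1, 0, 0, 0.262, -0.026, -0.1, 0, 0, 0.262, -0.026, -0.1, 0, 0])

```text
time_s: 7.48
eef_pos: [0.5576, 0.164, 0.1292]
ee_rot: [2.499, 1.902, -0.006]
wrist_force: [-0.4, -0.7, -1.0]
grip_width: 0.0002
```

```bash
python3 st.py 9 "(0,245,20)"; python3 q.py 9
```

```text
t 7.4833 tcp in base mm [ -0.5 242.8 129.2] F base [-0.23 -0.83 -0.97] yaw err deg 0.08 grip 0.00019086143740281206 tool z [-0.002 -0.003 -1.   ]
(0,245,20) tool shift [0.0038 0.0003 0.1094]
q 3.1599999999999753 centroid 3.152475918241499 err to pi -0.010883264651706082
```

View pics/top9z.png

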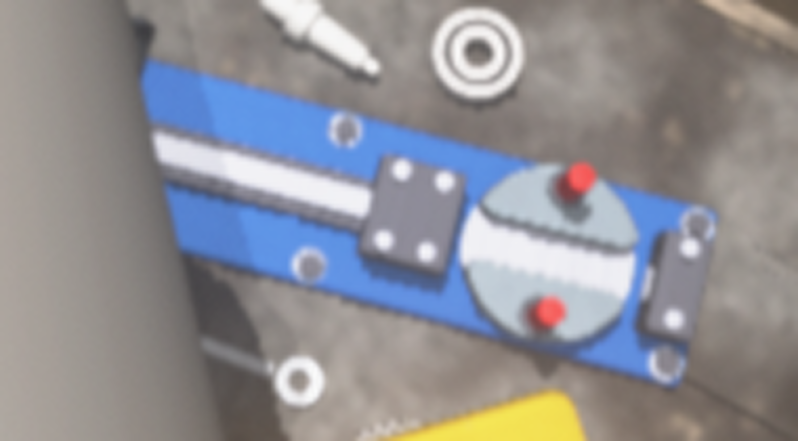

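View pics/scene9z.png

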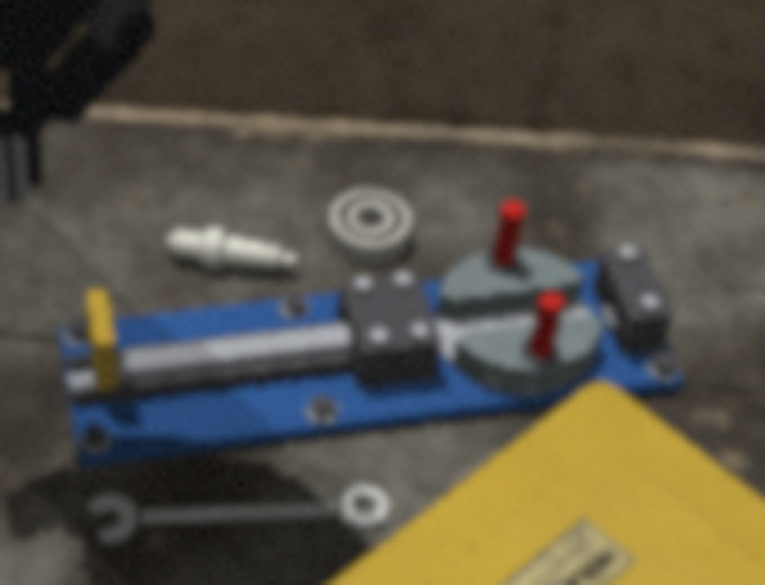

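Request:
drive_tool(plan=[0, 0, 0.03, 0, 0, 0, 0, 0.06, 0, 0, 0, 0, 0.085, 0, 0, 0, 0, 0.1, 0, 0, 0, 0, 0.109, 0, 0, 0, 0, 0.109, 0, 0, 0, 0, 0.109, 0, 0])

```text
time_s: 8.17
eef_pos: [0.5576, 0.1615, 0.0209]
ee_rot: [2.502, 1.898, -0.006]
wrist_force: [-0.1, 0.8, 0.3]
grip_width: 0.0002
```

```bash
python3 st.py 10 "(0,96,20)"
```

```text
t 8.1667 tcp in base mm [2.000e-01 2.404e+02 2.090e+01] F base [-0.36  0.74  0.25] yaw err deg -0.12 grip 0.00015793178342889122 tool z [-0.002 -0.003 -1.   ]
(0,96,20) tool shift [-0.1452 -0.0004  0.002 ]
```

View pics/scene10.png

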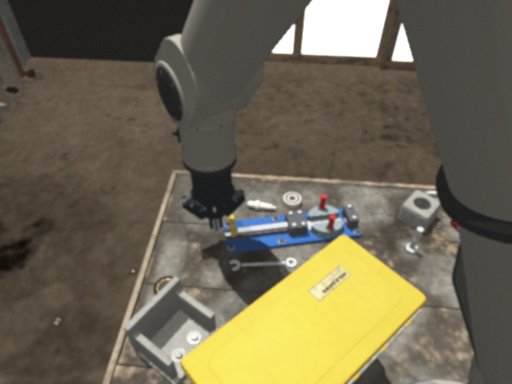

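Request:
drive_tool(plan=[-0.006, 0, 0, 0, 0, -0.012, 0, 0, 0, 0, -0.016, 0, 0, 0, 0, -0.02, 0, 0, 0, 0, -0.024, 0, 0, 0, 0, -0.028, 0, 0, 0, 0, -0.032, 0, 0, 0, 0, -0.036, 0, 0, 0, 0, -0.04, 0, 0, 0, 0, -0.044, 0, 0, 0, 0, -0.048, 0, 0, 0, 0, -0.052, 0, 0, 0, 0, -0.055, 0, 0, 0, 0])

```text
time_s: 9.35
eef_pos: [0.5432, 0.1087, 0.0218]
ee_rot: [2.501, 1.898, -0.003]
wrist_force: [1.2, 2.5, 1.9]
grip_width: -0.0
```

```bash
python3 st.py 11 "(0,109,20)"
```

```text
t 9.35 tcp in base mm [  0.5 185.6  21.8] F base [0.54 2.7  1.87] yaw err deg -0.09 grip -4.938404244184216e-05 tool z [-0.001 -0.003 -1.   ]
(0,109,20) tool shift [-0.0763 -0.0002  0.0019]
```

View pics/scene11z.png

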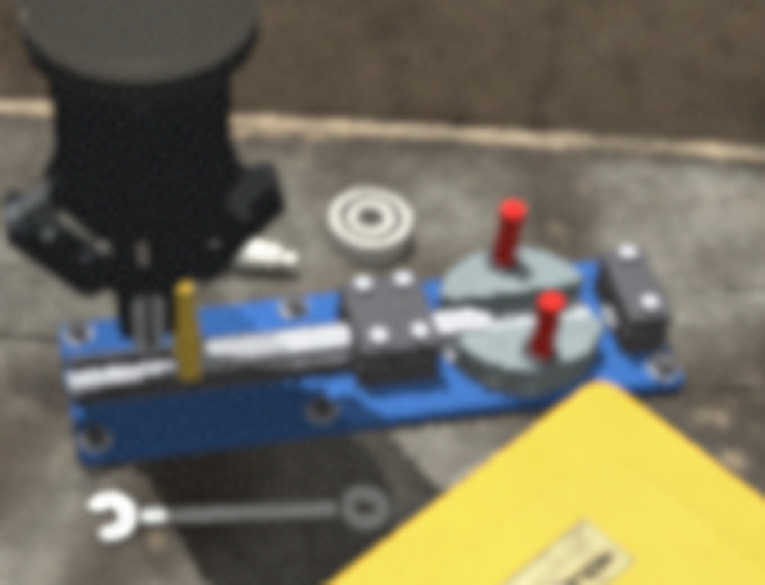

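Request:
drive_tool(plan=[-0.004, 0, 0, 0, 0, -0.008, 0, 0, 0, 0, -0.012, 0, 0, 0, 0, -0.016, 0, 0, 0, 0, -0.02, 0, 0, 0, 0, -0.024, 0, 0, 0, 0, -0.028, 0, 0, 0, 0, -0.032, 0, 0, 0, 0, -0.036, 0, 0, 0, 0, -0.04, 0, 0, 0, 0, -0.044, 0, 0, 0, 0, -0.048, 0, 0, 0, 0, -0.052, 0, 0, 0, 0])

```text
time_s: 10.53
eef_pos: [0.529, 0.058, 0.0219]
ee_rot: [2.502, 1.898, -0.004]
wrist_force: [1.2, 2.6, 0.8]
grip_width: 0.0
```

```bash
python3 st.py 12 "(0,109,20)"
```

```text
t 10.5333 tcp in base mm [  0.3 133.   21.9] F base [0.49 2.8  0.82] yaw err deg -0.12 grip 2.4201959168509305e-05 tool z [-0.001 -0.003 -1.   ]
(0,109,20) tool shift [-0.0234 -0.0003  0.002 ]
```

View pics/scene12z.png

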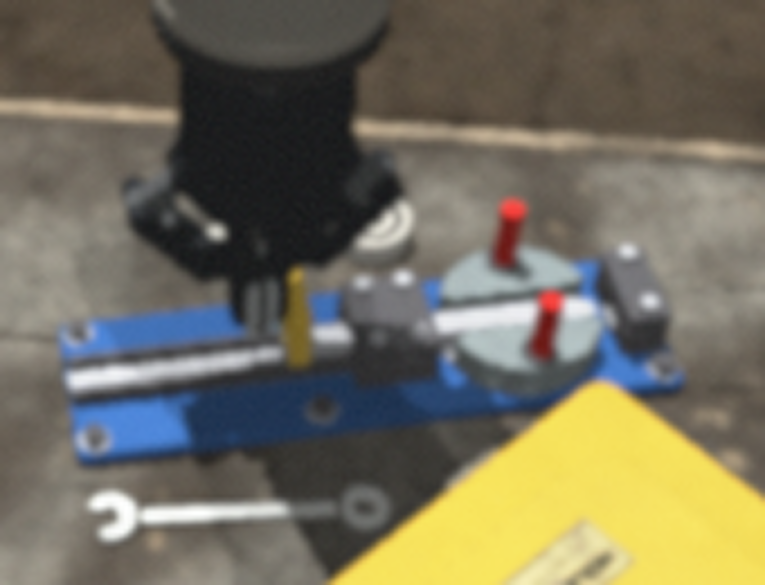

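Request:
drive_tool(plan=[-0.004, 0, 0, 0, 0, -0.008, 0, 0, 0, 0, -0.011, 0, 0, 0, 0, -0.014, 0, 0, 0, 0, -0.016, 0, 0, 0, 0, -0.018, 0, 0, 0, 0, -0.02, 0, 0, 0, 0, -0.022, 0, 0, 0, 0, -0.022, 0, 0, 0, 0])

```text
time_s: 11.38
eef_pos: [0.5227, 0.0361, 0.0219]
ee_rot: [2.503, 1.896, -0.005]
wrist_force: [-0.2, -0.3, -0.7]
grip_width: 0.0001
```

```bash
python3 st.py 13 "(0,109,20)"
```

```text
t 11.3833 tcp in base mm [1.000e-01 1.102e+02 2.190e+01] F base [-0.14 -0.36 -0.7 ] yaw err deg -0.19 grip 0.00014274917283354005 tool z [-0.001 -0.003 -1.   ]
(0,109,20) tool shift [-0.0012 -0.0001  0.0019]
```

View pics/scene13z.png

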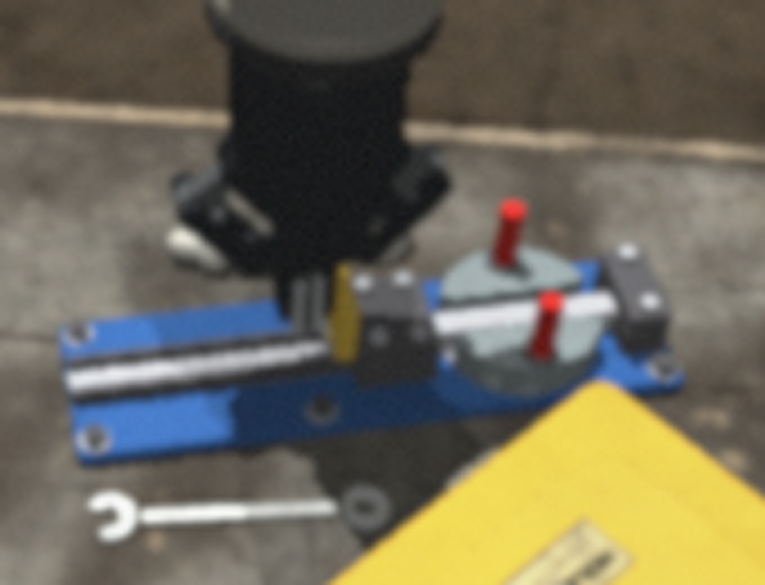

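Request:
drive_tool(plan=[-0.001, 0, 0, 0, 0, -0.002, 0, 0, 0, 0, -0.003, 0, 0, 0, 0, -0.003, 0, 0, 0, 0])

```text
time_s: 11.82
eef_pos: [0.5226, 0.0358, 0.022]
ee_rot: [2.501, 1.9, -0.001]
wrist_force: [4.1, 15.7, -4.6]
grip_width: -0.0002
```

```bash
python3 st.py
```

```text
t 11.8167 tcp in base mm [1.000e-01 1.099e+02 2.200e+01] F base [-0.24 16.21 -4.63] yaw err deg -0.06 grip -0.0002469730692240316 tool z [-0.    -0.001 -1.   ]
```

Request:
drive_tool(plan=[0.003, 0, 0, 0, 0, 0.01, 0, 0, 0, 0, 0.02, 0, 0, 0, 0, 0.025, 0, -0.03, 0, 0, 0.03, 0, -0.06, 0, 0, 0.03, 0, -0.1, 0, 0, 0.04, 0, -0.13, 0, 0, 0.08, 0, -0.15, 0, 0, 0.12, 0, -0.15, 0, 0, 0.16, 0, -0.15, 0, 0, 0.2, 0, -0.15, 0, 0, 0.24, 0, -0.15, 0, 0, 0.28, 0, -0.15, 0, 0, 0.28, 0, -0.15, 0, 0, 0.28, 0, -0.15, 0, 0, 0.28, 0, -0.15, 0, 0])

```text
time_s: 13.15
eef_pos: [0.5976, 0.3056, 0.1712]
ee_rot: [2.501, 1.899, -0.003]
wrist_force: [-0.0, -0.4, 0.1]
grip_width: -0.0
```

```bash
python3 st.py 14; python3 q.py 14
python3 - <<'E'
from h import *
p=np.load("p.npy")
for n,o,f,off in(("top",(210,170),4.2,p[5:7]),("scene",(210,150),4.5,p[7:9])):
    im=cv2.imread(f"pics/{n}14z.png")
    x=.0235
    for P in([(-.017,.086,.06),(.017,.086,.06),(.017,.096,.06),(-.017,.096,.06)],[(-x,.046,.038),(-x,.086,.038),(x,.086,.038),(x,.046,.038)]):
        u=((proj(n,b2w(p,P))+off-o+.5)*f).astype(np.int32);cv2.polylines(im,[u],True,(0,255,0),1)
    cv2.imwrite(f"pics/{n}14o.png",im)
E
```

```text
t 13.15 tcp in base mm [2.000e-01 3.899e+02 1.712e+02] F base [ 0.08 -0.36  0.07] yaw err deg -0.05 grip -2.6657139183705572e-05 tool z [-0.001 -0.002 -1.   ]
q 3.1599999999999753 centroid 3.153735017571842 err to pi -0.01214236398204882
```

View pics/scene14o.png

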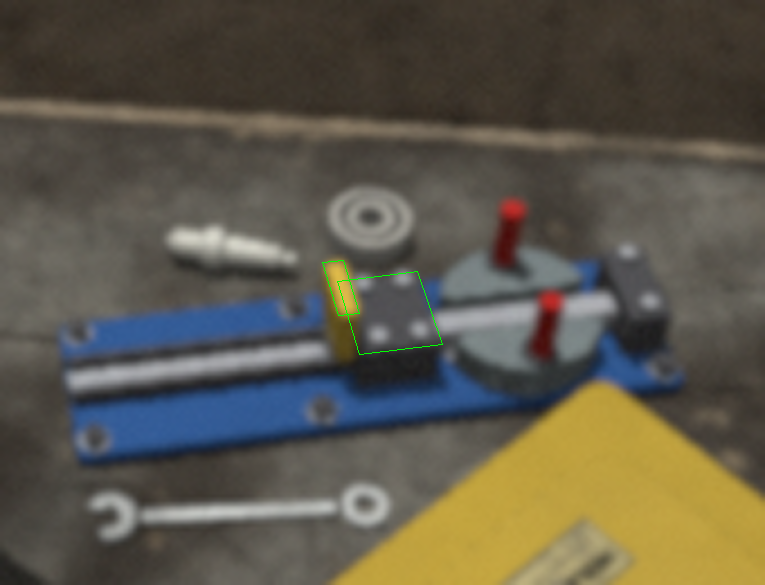

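View pics/top14o.png

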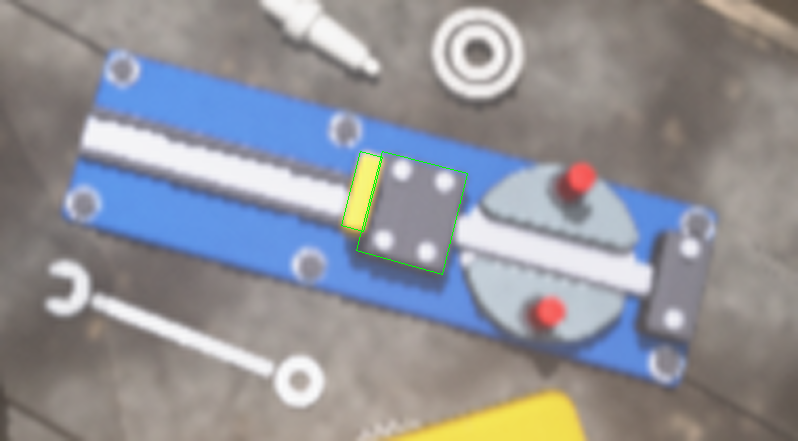

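View pics/top14.png

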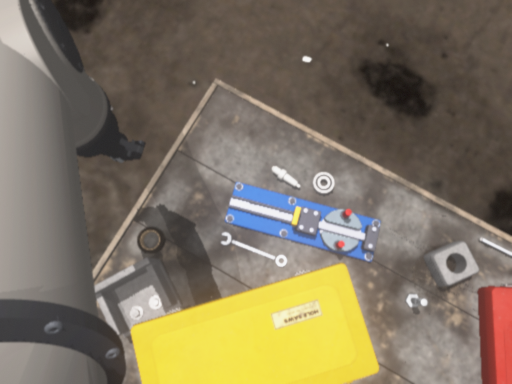

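The tab sits exactly on the predicted home outline against the guide, at about (362,190) in the top zoom. The bar runs through the slot into the keeper, and the small parts haven't moved. Handing in.

```bash
python3 -c "
from rig import manip
print(manip.hand_in())"
```

```text
the job is handed in; nothing more can be done
None
```

The shaft lock is set to locked. With the closed fingertips I turned the disc by one red peg until the slot lined up (joint about 3.15 rad, 0.01 off pi). I then pushed the bar by its yellow tab through the slot until it stopped.

**Last checks:**
- **Bar home:** it stopped with 16 N of push, with the tool 0.5 mm short of the home position I had predicted. In both cameras the tab lies on the predicted outline against the guide, and the bar runs into the keeper.
- **Clear of the work:** the arm is well away and touching nothing, and by eye the small parts are where they started. The job took about 13 s.

**One disagreement:** the real fingertips stood about 20 mm higher than the reported TCP. Because of this, my first peg push touched the top of the peg with about 5 N. I backed off, lowered the tool and pushed again.

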